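# Load two eared brass housings into the bonder's carrier tray

### The job

Load the two brass housings into the blue carrier tray, one in each pocket, lying flat and straight with the mounting ear in the pocket's slot (the side with the yellow marks). Set them down, do not drop them, and leave the silver aluminium housing where it is.

Things in the scene. Friction and masses are not known exactly. Their poses are not given: they have to be found in the camera images.
- brass_1: Loose brass-coloured housing, block 56 (x) x 32 (y) x 26 mm high, 80 to 165 g, lid up on the bench. A mounting ear, 12 mm wide, 4 mm thick, level with the underside, sticks 22 mm out of the middle of one short end. Origin: centre of the block's underside (ear not counted); x points along the length to the ear (its tip at x = +50 mm), z up.
- brass_2: A second brass housing, the same in every way as brass_1; either one may go in either pocket.
- silver: Silver-grey aluminium housing of the same shape, size and axes as brass_1. Not wanted: stays where it is.
- tray: Fixed blue tray, 206 mm along y; floor 4 mm thick, walls 6 mm higher. Origin: middle of its slotted long edge, on the bench; x points outward over that edge, z up. Two black-floored pockets, 76 (x) x 52 mm inside, centred at x = -55, y = +50 and -50 mm. The +x wall of each (x = -17 to -12) has a central slot 34 mm wide, down to the floor, for the ear; yellow marks outside.
Not all that is in view belongs to the job. Of the things that look like the tray, take the one that is farthest from the robot's base at the start. Leave any green look-alike of the brass_2 alone.

How it is judged:
By the outcome, as a careful person would: the job done as asked, in the order asked, and still so for the second after the job is handed in, with the robot touching nothing.
It also fails if it takes over 50 s, if anything falls off the work surface, if the arm or the gripper's body presses on something with over 40 N, if the wrist force passes 120 N, or if a joint passes its speed limit or range.

### The arm

A 6-joint arm with a two-finger parallel gripper is mounted at the origin on the work surface. World frame = base frame: x ahead of the robot, y to its left, z up, the work surface at z = 0. Lengths are in m, angles in rad, forces in N, time in s.
With the tool pointing down it reaches from about 0.375 to 0.975 m from the base axis. Payload 3.8 kg.
Tool frame: the origin (TCP) lies midway between the tips of the shut fingers; the grasp point (between the pads) lies 19 mm behind it; z points along the fingers, y is the direction in which the jaws open and shut (so a half turn about z gives the same grasp; the last joint's range is limited). The gripper opens to 85 mm and grips with 20 to 120 N. Pads are 22 mm wide; open, the fingers measure 114 mm over their backs; the gripper's body (76 mm by 85 mm) begins 54 mm behind the grasp point. The pads swing forward as they close: fully open they stand 13 mm farther back than shut.
Start: joints at [1.279, 0.264, 1.604, -0, 1.274, -0.037], TCP at [0.17, 0.653, 0.231] pointing down, gripper open.
Joint ranges: [-2.63, 2.63], [-0.94, 2.18], [0.31, 2.57], [-1.31, 4.45], [0, 2.66], [-2.55, 2.55]. Speed limits (rad/s): [2.57, 2.57, 3.14, 3.14, 3.14, 3.14].

### API

Orientations are given as a rotation vector (axis times angle).
In Python, from workcell import bot gives the robot as it stands.
- The arm moves only by the tool drive_tool, never from a script. Its argument "steps" is a list of rows, each a list of 2 entries, a list of its own where there are three numbers: the shift along the tool's x, y, z in mm, then the turn about the tool's z in degrees. In form: [[[dx, dy, dz], twist], ...]. A call has 1 to 8 rows; each row shifts and turns the commanded pose from where the row before left it, along the tool's axes as they then stand; what a row does not reach is not made up. A row lasts 1/12 s, in which the tool goes at most 41.7 mm and 7.16 degrees, less where a joint would pass 70% of its speed; a pose out of reach is approached as far as the arm can. A call is refused whole if a number of a shift passes 41.7 or a number of a turn 7.16, either way. A call with a gripper value outside its range is refused whole. "jaw" is the opening, from 0 (shut) to 1 (fully open), set as the call begins (left out, the last holds). The fingers move at their own pace and stop on an object; "force" is the grip in N (left out, the last holds). Time passes only in rows, so rows that do not move let the fingers close. It gives the time, the measured TCP pose, the force and the opening at its end, in the units of the state.
- bot.read_state(): the state, without advancing time (a new reading comes with each control period).
- bot.read_camera(name): name is "scene" or "top"; returns the picture (480x640x3 uint8, red, green, blue); there is no depth.
- bot.camera_info(name): a dict with "fx", "fy", "cx", "cy" (pixels), "position" and "attitude" of the camera in the world. Camera axes: x right, y down, z forward; pixel columns grow to the right and rows downward; lengths in m; the calibration is good to about 2 mm. A picture is of the moment at which its call begins. camera_info takes no time and is no camera call.
- bot.finish_job(): hands the job in, once; it reports no verdict.
The state is a dict: "time": time; "q": joint angles; "joint_vel": joint speeds; "joint_torque": joint torques, N m; "tool_pos": TCP position; "tcp_rot": TCP orientation; "wrist_force": force on the tool from outside, world axes, zero at the start; "torque": the same for the moment, N m; "width": opening from 0.0 (shut) to 1.0 (fully open).
Only numpy, scipy, OpenCV 4.12 (cv2) and the standard library are available. Lean on these libraries where they do the work, as an engineer would, in place of code of your own. Each camera call takes 0.05 s, during which the arm holds its last target.

## Working session

There is one attempt and no reset: what is moved stays moved. The work goes in short steps, Python scripts to look and compute and a tool call to move; the robot and the scene stay as the last step left them, time stands still between calls to the robot, and variables do not carry over. Pictures are saved under pics/ and viewed, and the job is handed in when it is done.

Besides the shell and the picture viewer there is one more tool, called as name(argument=value, ...), one argument or row to a line, values as JSON. drive_tool: Moves the arm, as the interface text tells. Its arguments: {"type":"object","properties":{"steps":{"type":"array","items":{"type":"array"}},"jaw":{"type":"number"},"force":{"type":"number"}},"required":["steps"]}

```bash
mkdir -p pics; ls
python3 - <<'E'
from workcell import bot
import cv2
for n in("scene","top"):
    i=bot.camera_info(n);print(n,i)
    cv2.imwrite(f"pics/{n}0.png",bot.read_camera(n)[:,:,::-1])
s=bot.read_state();print(s)
E
```

```text
pics
scene {'fx': 614.0858893365472, 'fy': 614.0858893365472, 'cx': 315.75286917658514, 'cy': 248.69889545062625, 'position': array([1.2792676 , 0.06256082, 0.58994779]), 'attitude': array([-1.5518881 , -1.77014552,  0.92847545])}
top {'fx': 460.9070269680548, 'fy': 460.9070269680548, 'cx': 324.38630931789254, 'cy': 245.8615705916741, 'position': array([ 0.41305082, -0.05286382,  0.77137394]), 'attitude': array([-2.15061119,  2.20607039, -0.07799089])}
{'time': 0.1, 'q': array([ 1.27905085e+00,  2.64671172e-01,  1.60526749e+00,  3.69648959e-06,
        1.27371268e+00, -3.69136979e-02]), 'joint_vel': array([-0.00197803, -0.00219389, -0.00123812,  0.00095043, -0.00141074,
       -0.00082062]), 'joint_torque': array([ 1.23120581e-04, -5.16702461e+01, -3.68591881e+01, -9.88206466e-05,
        6.12196309e-03, -3.75627678e-06]), 'tool_pos': array([0.16997001, 0.65254853, 0.23007478]), 'tcp_rot': array([-0.39916484, -3.11578623,  0.00318896]), 'wrist_force': array([0.63610607, 0.1825148 , 0.5678292 ]), 'torque': array([0.04569627, 0.01613273, 0.00281716]), 'width': 1.001545773127082}
```

View pics/scene0.png

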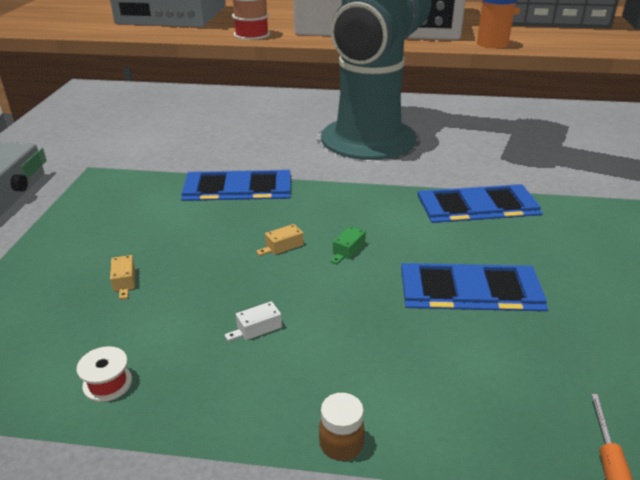

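View pics/top0.png

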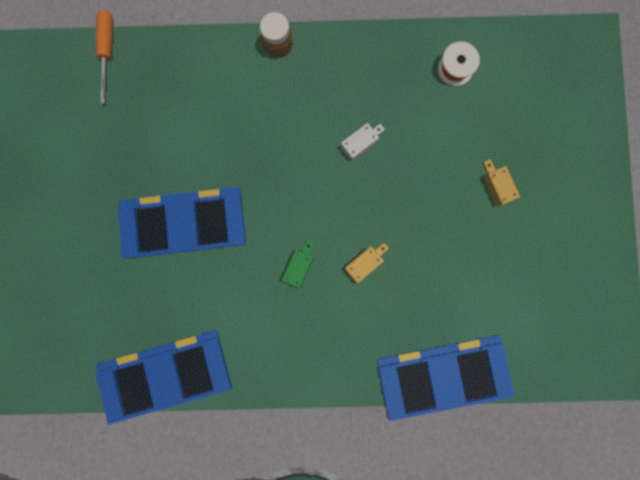

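The scene picture shows three blue trays (at px (473,287), (480,203) and (237,185)). The brass housings are at (122,272) and (284,240), the silver one at (260,320), and a green look-alike at (348,242). In the top view, the trays are at (182,222), (163,377) and (446,378), and the brass at (503,185) and (366,263).

```bash
cat > h.py <<'E'
from workcell import bot
import cv2, numpy as np
from scipy.spatial.transform import Rotation as R
def cam(n):
    i=bot.camera_info(n);K=np.array([[i['fx'],0,i['cx']],[0,i['fy'],i['cy']],[0,0,1]])
    return K,np.array(i['position']),R.from_rotvec(i['attitude']).as_matrix()
C={n:cam(n) for n in("scene","top")}
def ray(n,p):
    K,o,A=C[n];d=A@np.linalg.inv(K)@np.array([p[0],p[1],1.]);return o,d/np.linalg.norm(d)
def plane(n,p,z):
    o,d=ray(n,p);return o+d*(z-o[2])/d[2]
def tri(ps,pt):
    o1,d1=ray("scene",ps);o2,d2=ray("top",pt)
    t=np.linalg.lstsq(np.c_[d1,-d2],o2-o1,rcond=None)[0]
    a=o1+t[0]*d1;b=o2+t[1]*d2
    return (a+b)/2,np.linalg.norm(a-b)
def proj(n,P):
    K,o,A=C[n];c=A.T@(np.asarray(P)-o);u=K@c;return u[:2]/u[2]
def crop(img,c,w,s,fn):
    x,y=c;im=img[max(0,y-w//2):y+w//2,max(0,x-w//2):x+w//2]
    cv2.imwrite(fn,cv2.resize(im,None,fx=s,fy=s,interpolation=cv2.INTER_CUBIC))
E
python3 - <<'E'
from h import *
s=cv2.imread('pics/scene0.png');t=cv2.imread('pics/top0.png')
def cr(im,x,y,w=70,h=60,s=5):
    return cv2.resize(im[y-h//2:y+h//2,x-w//2:x+w//2],None,fx=s,fy=s,interpolation=cv2.INTER_CUBIC)
a=np.vstack([np.hstack([cr(s,122,275),cr(s,282,240)]),np.hstack([cr(t,503,185),cr(t,366,263)])])
cv2.imwrite('pics/brass.png',a)
b=np.vstack([cr(s,473,287,190,70,4),cr(t,182,222,190,75,4)]);cv2.imwrite('pics/tray.png',b)
for p in[(182,222),(163,377),(446,378)]:
    q=plane("top",p,.01);print(p,q.round(3),np.hypot(*q[:2]).round(3))
for p in [(503,185),(366,263)]: print(plane("top",p,.026).round(3))
E
```

```text
(182, 222) [0.519 0.188 0.01 ] 0.552
(163, 377) [0.266 0.219 0.01 ] 0.344
(446, 378) [ 0.253 -0.24   0.01 ] 0.349
[ 0.564 -0.343  0.026]
[ 0.442 -0.115  0.026]
```

View pics/brass.png

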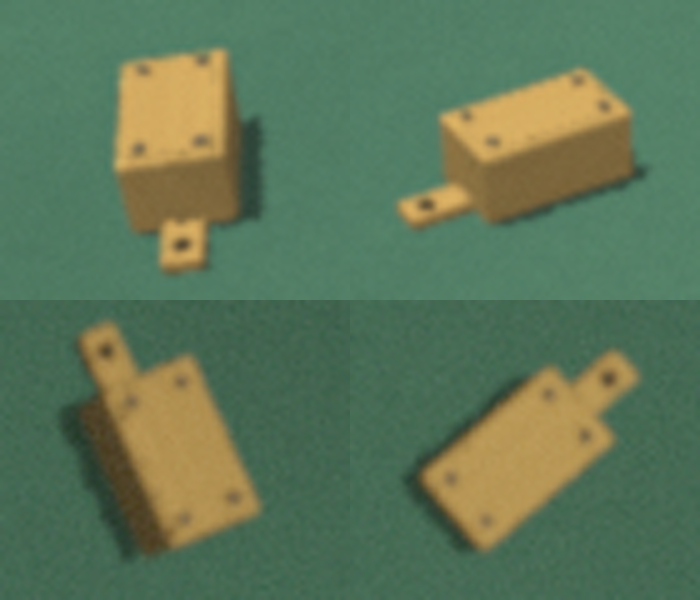

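View pics/tray.png

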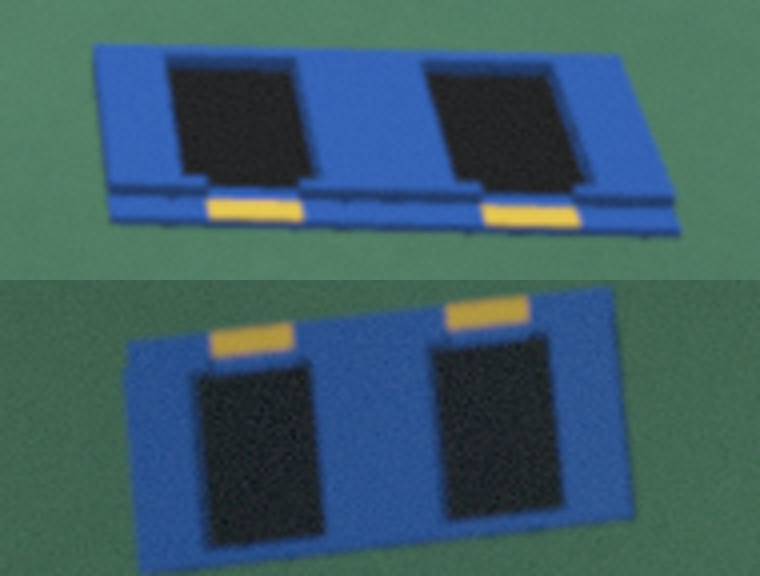

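```bash
cat > m.py <<'E'
from h import *
def spots(im,c,w,h,guess):
    x0,y0=c[0]-w//2,c[1]-h//2
    g=im[...,2].astype(np.float32)
    bh=cv2.morphologyEx(g,cv2.MORPH_BLACKHAT,cv2.getStructuringElement(cv2.MORPH_ELLIPSE,(7,7)))
    out=[]
    for u in guess:
        p=np.array([x0+u[0]/5-.4,y0+u[1]/5-.4])
        for _ in range(3):
            X,Y=np.meshgrid(np.arange(int(round(p[0]))-2,int(round(p[0]))+3),np.arange(int(round(p[1]))-2,int(round(p[1]))+3))
            W=np.clip(bh[Y,X]-bh[Y,X].max()*.25,0,None)
            p=np.array([(X*W).sum(),(Y*W).sum()])/W.sum()
        out.append(p)
    return np.array(out)
E
python3 - <<'E'
from m import *
s=cv2.imread('pics/scene0.png');t=cv2.imread('pics/top0.png')
# order: rear-left(y+), rear-right(y-), front-left, front-right, earhole (x to ear)
G={'A':((122,275),[(203,60),(143,70),(201,141),(139,149),(182,244)],(503,185),[(185,519-300),(233,497-300),(131,401-300),(181,382-300),(106,351-300)]),
'B':((282,240),[(605-350,105),(578-350,79),(492-350,142),(465-350,116),(427-350,204)],(366,263),[(451-350,479-300),(487-350,520-300),(548-350,395-300),(585-350,437-300),(608-350,379-300)])}
for k,(cs,gs,ct,gt) in G.items():
    a=spots(s,cs,70,60,gs);b=spots(t,ct,70,60,gt)
    P=[]
    for u,v in zip(a,b):
        p,e=tri(u,v);P.append(p);print(k,u.round(1),v.round(1),(p*1000).round(1),'gap',round(e*1000,1))
    P=np.array(P)
    d=P[2:4].mean(0)-P[:2].mean(0);c=P[:4].mean(0)
    print(' tri centre',(c*1000).round(1),'yaw',np.degrees(np.arctan2(d[1],d[0])).round(1),'L',np.linalg.norm(d).round(4),'W',np.linalg.norm(P[0]-P[1]).round(4))
    for n,q in(("scene",a),("top",b)):
        Q=np.array([plane(n,x,.026) for x in q[:4]]+[plane(n,q[4],.004)])
        c=Q[:4].mean(0);d=Q[2:4].mean(0)-Q[:2].mean(0);e=Q[4]-c
        print(' ',n,(c*1000).round(1),np.degrees(np.arctan2(d[1],d[0])).round(1),'ear',np.degrees(np.arctan2(e[1],e[0])).round(1),np.hypot(*e[:2]).round(4))
# tray
Y={}
for n,im,box in(("scene",s,(395,255,550,315)),("top",t,(110,180,250,265))):
    x0,y0,x1,y1=box;hsv=cv2.cvtColor(im[y0:y1,x0:x1],cv2.COLOR_BGR2HSV)
    def blobs(m,amin):
        c,_=cv2.findContours(m,cv2.RETR_EXTERNAL,cv2.CHAIN_APPROX_NONE)
        return [q+np.array([x0,y0]) for q in c if cv2.contourArea(q)>amin]
    y=blobs(cv2.inRange(hsv,(15,90,90),(35,255,255)),20)
    k=blobs(cv2.inRange(hsv,(0,0,0),(180,255,60)),200)
    b=blobs(cv2.inRange(hsv,(100,120,60),(125,255,255)),500)
    def cen(q):m=cv2.moments(q);return np.array([m['m10'],m['m01']])/m['m00']
    if n=="top": ys=sorted(map(cen,y),key=lambda p:p[0])
    else: ys=sorted(map(cen,y),key=lambda p:-p[0])
    Y[n]=ys
    if n=="top": ks=sorted(k,key=lambda q:cen(q)[0])
    else: ks=sorted(k,key=lambda q:-cen(q)[0])
    print(n,'yellow',np.round(ys,1).tolist())
    print('  yellow @4',[(plane(n,p,.004)*1000).round(1).tolist() for p in ys])
    for q in ks:
        print('  black @4 cen',(plane(n,cen(q),.004)*1000).round(1), 'quad',[(plane(n,p,.004)[:2]*1000).round(1).tolist() for p in cv2.boxPoints(cv2.minAreaRect(q))])
    bb=np.vstack(b)
    ap=cv2.approxPolyDP(cv2.convexHull(bb),6,True).reshape(-1,2)
    print('  outline',ap.tolist(),[(plane(n,p,.004)[:2]*1000).round(1).tolist() for p in ap])
for u,v in zip(Y['scene'],Y['top']):
    p,e=tri(u,v);print('tri yellow',(p*1000).round(1),round(e*1000,1))
E
```

```text
A [127.4 256.8] [504.4 198.2] [ 541.5 -343.2   26. ] gap 1.7
A [115.4 258.7] [514.2 194.1] [ 548.1 -360.1   25.4] gap 1.2
A [126.8 272.7] [493.7 175. ] [ 580.6 -328.4   25.2] gap 1.4
A [114.2 274.4] [503.8 170.9] [ 587.  -345.6   25.1] gap 0.9
A [122.9 293.5] [488.8 164.8] [ 603.3 -329.6    2.8] gap 1.1
 tri centre [ 564.3 -344.3   25.4] yaw 20.6 L 0.0417 W 0.0181
  scene [ 565.2 -343.2   26. ] 20.6 ear 20.8 0.0424
  top [ 564.3 -344.8   26. ] 21.2 ear 21.2 0.0417
B [297.4 230.8] [350.7 268.3] [433.8 -89.3  25. ] gap 2.3
B [292.1 225.9] [357.9 276.7] [ 420.  -100.5   25. ] gap 2.1
B [275.1 237.8] [370.2 251.5] [ 460.2 -121.9   25.8] gap 1.8
B [270.  232.8] [377.5 259.8] [ 446.5 -133.2   25.7] gap 1.9
B [261.9 250.5] [382.2 248.2] [ 466.6 -144.1    2.8] gap 2.0
 tri centre [ 440.1 -111.2   25.4] yaw -50.9 L 0.042 W 0.0178
  scene [ 441.1 -110.    26. ] -52.5 ear -50.1 0.0425
  top [ 440.3 -112.2   26. ] -50.8 ear -51.1 0.0421
scene yellow [[510.9, 305.7], [440.8, 304.1]]
  yellow @4 [[560.6, 247.8, 4.0], [569.7, 146.5, 4.0]]
  black @4 cen [511.6 243.5   4. ] quad [[479.7, 217.8], [472.3, 276.9], [542.7, 267.4], [549.7, 211.8]]
  black @4 cen [520.4 143.3   4. ] quad [[556.9, 117.8], [486.9, 118.1], [480.3, 171.4], [550.6, 168.0]]
  outline [[401, 263], [531, 265], [547, 310], [406, 307]] [[474.8, 86.4], [454.5, 291.7], [563.8, 298.4], [582.7, 96.0]]
top yellow [[149.6, 199.2], [208.2, 192.4]]
  yellow @4 [[559.7, 244.3, 4.0], [568.7, 145.2, 4.0]]
  black @4 cen [509.3 240.7   4. ] quad [[543.4, 266.9], [546.3, 220.9], [475.6, 214.5], [472.7, 260.3]]
  black @4 cen [518.4 140.7   4. ] quad [[552.4, 167.0], [555.6, 120.7], [485.1, 114.6], [481.9, 160.6]]
  outline [[239, 187], [244, 244], [122, 258], [119, 200]] [[576.5, 93.0], [479.7, 85.7], [461.5, 290.1], [559.7, 296.1]]
tri yellow [560.  246.5   2.8] 3.2
tri yellow [568.8 146.    3.1] 1.2
```

Candidates:
- **Brass:** A at top px (503,185) and B at (366,263). The green one at (297,265) and the silver one at (361,141) are not wanted.
- **Tray:** (182,222) is 0.55 m from the base. The other two, (163,377) and (446,378), are about 0.35 m away. I choose (182,222), the farthest, and the crops confirm its shape and yellow marks.

Checks against the text:
- Lid height measures 25.4 mm (26 given) and the ear about 3 mm (4 given).
- The mark spacing is 100 mm, with tray yaw about 5.2°.

The fingers over a gripped block span about 61 mm, more than the 52 mm pocket. I therefore have to grip with the tips above the wall height.

```bash
cat > go.py <<'E'
from h import *
import sys
def st():
    s=bot.read_state();M=R.from_rotvec(s['tcp_rot']).as_matrix();return s,M
def goal(x,y,z,th):
    s,M=st();p=s['tool_pos']*1000
    cur=np.degrees(np.arctan2(M[1,0],M[0,0]))
    print('t',round(s['time'],2),'pos',p.round(1),'th',cur.round(2),'tilt',np.degrees(np.arccos(-M[2,2])).round(2),'w',round(s['width'],3),'F',s['wrist_force'].round(1),'q6',s['q'][5].round(2))
    d=M.T@(np.array([x,y,z])-p)
    tw=-((th-cur+180)%360-180)
    print('before twist: shift',d.round(1),'twist',round(tw,2), 'rows@35:',(np.abs(d)/35).round(1))
    c=np.radians(th);dx,dy=x-p[0],y-p[1]
    print('after twist: shift',np.round([np.cos(c)*dx+np.sin(c)*dy,np.sin(c)*dx-np.cos(c)*dy,p[2]-z],1))
if __name__=="__main__": goal(*map(float,sys.argv[1:5]))
E
python3 go.py 440.5 -111 120 129
```

```text
t 0.1 pos [170.  652.5 230.1] th 165.4 tilt 0.12 w 1.002 F [0.6 0.2 0.6] q6 -0.04
before twist: shift [-454.3 -670.5  111.4] twist 36.4 rows@35: [13.  19.2  3.2]
after twist: shift [-763.6 -270.3  110.1]
```

drive_tool(
  steps=[
    [[0,0,20],7.1],
    [[0,0,20],7.1],
    [[0,0,20],7.1],
    [[0,0,20],7.1],
    [[0,0,20],7.1],
  ],
  jaw=1,
  force=60,
)

```text
time: 0.52
tool_pos: [0.17, 0.6527, 0.1298]
tcp_rot: [1.339, 2.842, -0.002]
wrist_force: [0.4, 0.5, 0.1]
width: 1.002
```

```bash
python3 go.py 450 200 120 129;python3 go.py 440.5 -111 120 129
```

```text
t 0.52 pos [170.  652.7 129.8] th 129.55 tilt 0.06 w 1.002 F [0.4 0.5 0.1] q6 0.59
before twist: shift [-527.4  -72.3   10.1] twist 0.55 rows@35: [15.1  2.1  0.3]
after twist: shift [-528.   -67.3    9.8]
t 0.52 pos [170.  652.7 129.8] th 129.55 tilt 0.06 w 1.002 F [0.4 0.5 0.1] q6 0.59
before twist: shift [-761.1 -277.6   10.4] twist 0.55 rows@35: [21.7  7.9  0.3]
after twist: shift [-763.7 -270.4    9.8]
```

drive_tool(
  steps=[
    [[-33,-4.5,0],0],
    [[-33,-4.5,0],0],
    [[-33,-4.5,0],0],
    [[-33,-4.5,0],0],
    [[-33,-4.5,0],0],
    [[-33,-4.5,0],0],
    [[-33,-4.5,0],0],
    [[-33,-4.5,0],0],
  ],
)

```text
time: 1.18
tool_pos: [0.3121, 0.4258, 0.1308]
tcp_rot: [-1.33, -2.846, 0.001]
wrist_force: [0.5, 0.6, -0.2]
width: 0.999
```

drive_tool(
  steps=[
    [[-33,-4.5,0],0],
    [[-33,-4.5,0],0],
    [[-33,-4.5,0],0],
    [[-33,-4.5,0],0],
    [[-33,-4.5,0],0],
    [[-33,-4.5,0],0],
    [[-33,-4.5,0],0],
    [[-33,-4.5,0],0.5],
  ],
)

```text
time: 1.85
tool_pos: [0.4538, 0.2003, 0.131]
tcp_rot: [-1.342, -2.84, 0.001]
wrist_force: [-0.3, 0.1, 0.4]
width: 1.001
```

```bash
python3 go.py 440.5 -111 70 129
```

```text
t 1.85 pos [453.8 200.3 131. ] th 129.4 tilt 0.03 w 1.001 F [-0.3  0.1  0.4] q6 -0.32
before twist: shift [-232.1 -207.9   61. ] twist 0.4 rows@35: [6.6 5.9 1.7]
after twist: shift [-233.6 -206.3   61. ]
```

drive_tool(
  steps=[
    [[-29,-26,4],0.4],
    [[-29,-26,4],0],
    [[-29,-26,4],0],
    [[-29,-26,4],0],
    [[-29,-26,4],0],
    [[-29,-26,4],0],
    [[-29,-26,4],0],
    [[-29,-26,4],0],
  ],
)

```text
time: 2.52
tool_pos: [0.4374, -0.111, 0.099]
tcp_rot: [-1.352, -2.835, -0.0]
wrist_force: [1.1, -0.4, -0.2]
width: 1.0
```

drive_tool(
  steps=[
    [[0,0,5],0],
    [[0,0,0],0],
  ],
)

```text
time: 2.68
tool_pos: [0.437, -0.1109, 0.0932]
tcp_rot: [-1.359, -2.83, 0.0]
wrist_force: [0.1, 0.8, 0.3]
width: 1.004
```

```bash
python3 go.py 440.5 -111 9 129
python3 - <<'E'
from h import *
for n,c in(("scene",(285,215)),("top",(366,263))):
    im=bot.read_camera(n)[:,:,::-1];cv2.imwrite(f'pics/{n}1.png',im)
    crop(im,c,150,4,f'pics/{n}1c.png')
E
```

```text
t 2.68 pos [ 437.  -110.9   93.2] th 128.71 tilt 0.12 w 1.004 F [0.1 0.8 0.3] q6 -0.98
before twist: shift [-2.4  2.8 84.2] twist -0.29 rows@35: [0.1 0.1 2.4]
after twist: shift [-2.3  2.7 84.2]
```

View pics/scene1c.png

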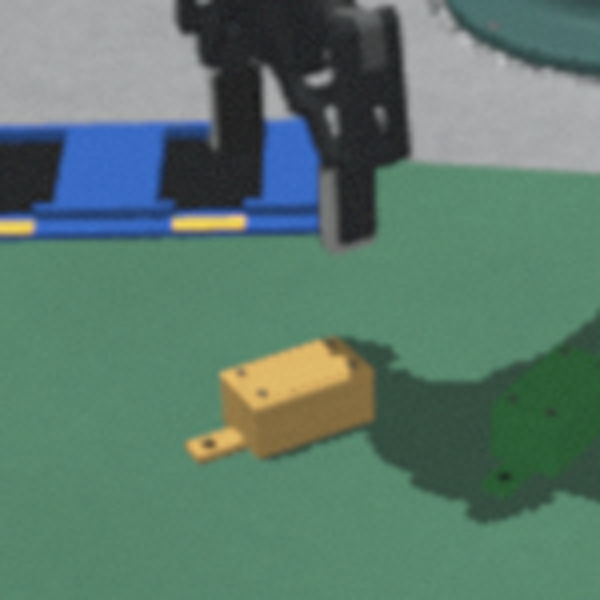

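View pics/top1c.png

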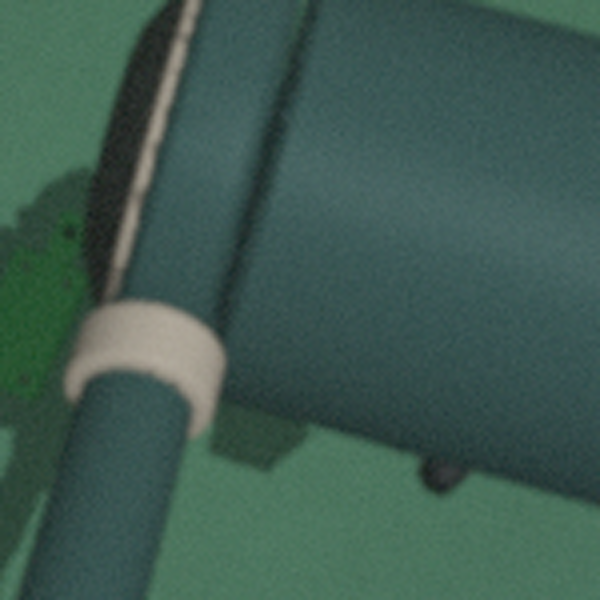

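The scene crop shows the open fingers straddling brass B (crop (290,390)), clear of the green look-alike at crop (545,410). The top view is blocked by the arm. I go down.

drive_tool(
  steps=[
    [[-2.3,2.7,14],-0.3],
    [[0,0,20],0],
    [[0,0,20],0],
    [[0,0,15],0],
    [[0,0,10],0],
    [[0,0,5],0],
    [[0,0,0],0],
  ],
)

```text
time: 3.37
tool_pos: [0.4411, -0.108, 0.0094]
tcp_rot: [-1.341, -2.838, 0.0]
wrist_force: [-0.4, -0.1, -0.7]
width: 1.002
```

```bash
python3 go.py 440.5 -111 9 129
python3 - <<'E'
from h import *
for n,c in(("scene",(285,215)),):
    im=bot.read_camera(n)[:,:,::-1];cv2.imwrite(f'pics/{n}2.png',im)
    crop(im,c,150,4,f'pics/{n}2c.png')
E
```

```text
t 3.37 pos [ 441.1 -108.     9.4] th 129.42 tilt 0.12 w 1.002 F [-0.4 -0.1 -0.7] q6 -0.98
before twist: shift [-1.9 -2.4  0.4] twist 0.42 rows@35: [0.1 0.1 0. ]
after twist: shift [-2.  -2.3  0.4]
```

View pics/scene2c.png

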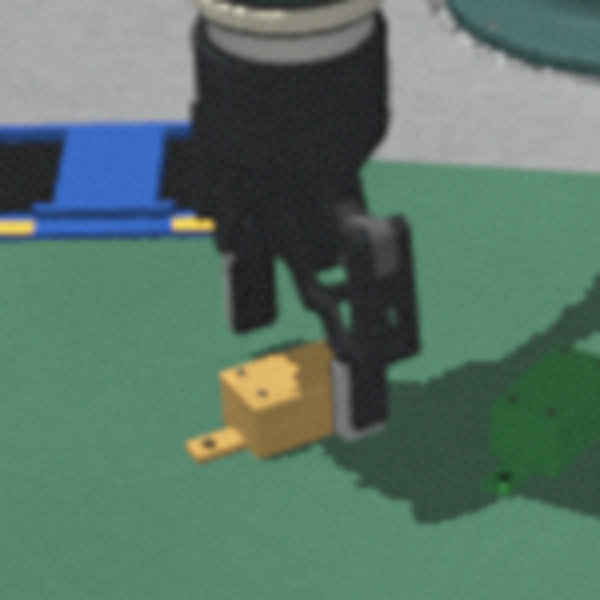

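```bash
python3 go.py 440.5 -111 9 129
python3 - <<'E'
from h import *
a=np.radians(39)
s=bot.read_state();p=s['tool_pos']*1000
for r in(42.5,50,57):
    print(r,proj("scene",np.array([p[0]+np.cos(a)*r,p[1]+np.sin(a)*r,p[2]+13])/1000).round(1))
    print(-r,proj("scene",np.array([p[0]-np.cos(a)*r,p[1]-np.sin(a)*r,p[2]+13])/1000).round(1))
E
```

```text
t 3.42 pos [ 441.8 -108.5   10.2] th 129.39 tilt 0.04 w 1.004 F [-0.   0.1  1. ] q6 -0.98
before twist: shift [-1.1 -2.6  1.2] twist 0.39 rows@35: [0.  0.1 0. ]
after twist: shift [-1.1 -2.6  1.2]
42.5 [297.3 245.8]
-42.5 [272.6 221.8]
50 [299.6 248.1]
-50 [270.6 219.8]
57 [301.8 250.2]
-57 [268.7 218. ]
```

drive_tool(
  steps=[
    [[0,0,0],0],
  ],
)

```text
time: 3.5
tool_pos: [0.4427, -0.1091, 0.0111]
tcp_rot: [1.343, 2.838, 0.0]
wrist_force: [0.3, 0.0, 0.4]
width: 1.002
```

drive_tool(
  steps=[
    [[0,0,0],0],
  ],
)

```text
time: 3.58
tool_pos: [0.4429, -0.1095, 0.0113]
tcp_rot: [1.344, 2.837, 0.0]
wrist_force: [0.3, 0.2, -0.1]
width: 0.995
```

```bash
python3 go.py 440.5 -111 9 129
```

```text
t 3.58 pos [ 442.9 -109.5   11.3] th 129.32 tilt 0.12 w 0.995 F [ 0.3  0.2 -0.1] q6 -0.98
before twist: shift [ 0.3 -2.8  2.3] twist 0.32 rows@35: [0.  0.1 0.1]
after twist: shift [ 0.3 -2.8  2.3]
```

The arm takes a few rows to settle. I make a small correction and then close.

drive_tool(
  steps=[
    [[0,-2.8,2],0.3],
    [[0,0,0],0],
    [[0,0,0],0],
    [[0,0,0],0],
    [[0,0,0],0],
  ],
)

```text
time: 4.0
tool_pos: [0.4397, -0.1113, 0.0084]
tcp_rot: [1.353, 2.835, 0.0]
wrist_force: [-0.3, -0.4, -0.2]
width: 0.994
```

```bash
python3 go.py 440.5 -111 9 129
```

```text
t 4.0 pos [ 439.7 -111.3    8.4] th 128.99 tilt 0.02 w 0.994 F [-0.3 -0.4 -0.2] q6 -0.98
before twist: shift [-0.3  0.8 -0.6] twist -0.01 rows@35: [0. 0. 0.]
after twist: shift [-0.3  0.8 -0.6]
```

drive_tool(
  steps=[
    [[0,0,0],0],
    [[0,0,0],0],
    [[0,0,0],0],
    [[0,0,0],0],
    [[0,0,0],0],
    [[0,0,0],0],
    [[0,0,0],0],
    [[0,0,0],0],
  ],
  jaw=0.2,
  force=50,
)

```text
time: 4.67
tool_pos: [0.44, -0.1112, 0.0085]
tcp_rot: [1.352, 2.835, 0.0]
wrist_force: [0.9, 0.3, 1.5]
width: 0.362
```

```bash
python3 go.py 440.5 -111 9 129
python3 - <<'E'
from h import *
for n,c in(("scene",(285,215)),):
    im=bot.read_camera(n)[:,:,::-1];cv2.imwrite(f'pics/{n}3.png',im)
    crop(im,c,150,4,f'pics/{n}3c.png')
E
```

```text
t 4.67 pos [ 440.  -111.2    8.5] th 129.0 tilt 0.04 w 0.362 F [0.9 0.3 1.5] q6 -0.98
before twist: shift [-0.1  0.5 -0.5] twist 0.0 rows@35: [0. 0. 0.]
after twist: shift [-0.1  0.5 -0.5]
```

View pics/scene3c.png

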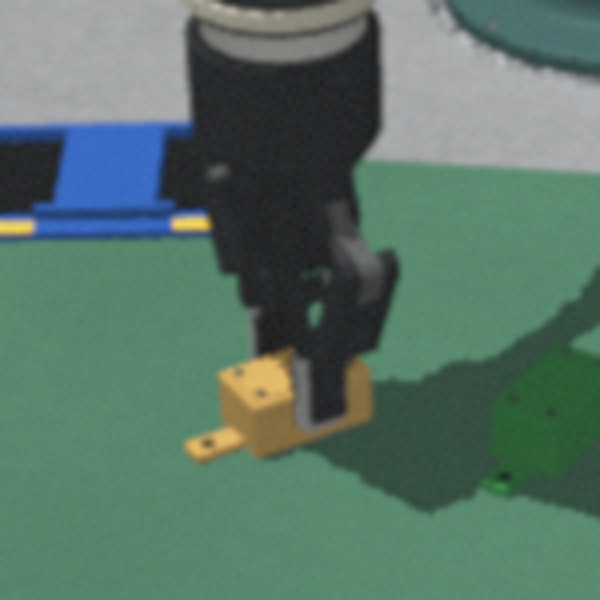

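Opening 0.36 is about 31 mm, which fits the 32 mm width. The crop shows the finger centred on the long side (crop (325,385)). I lift.

drive_tool(
  steps=[
    [[0,0,-8],0],
    [[0,0,-16],0],
    [[0,0,-20],-7],
    [[0,0,-20],-7],
    [[0,0,-20],-7],
    [[0,0,0],-7],
    [[0,0,0],-7],
    [[0,0,0],-7],
  ],
)

```text
time: 5.38
tool_pos: [0.4395, -0.1111, 0.093]
tcp_rot: [0.237, 3.132, -0.0]
wrist_force: [-0.5, 0.2, -1.5]
width: 0.363
```

drive_tool(
  steps=[
    [[0,0,0],-7],
    [[0,0,0],-7.1],
    [[0,0,0],0],
    [[0,0,0],0],
    [[0,0,0],0],
  ],
)

```text
time: 5.8
tool_pos: [0.4393, -0.111, 0.0922]
tcp_rot: [0.135, -3.138, -0.0]
wrist_force: [-1.1, -0.9, -0.3]
width: 0.356
```

```bash
python3 go.py 513.2 241.5 80 185.2
python3 - <<'E'
from h import *
for n,c in(("scene",(285,215)),):
    im=bot.read_camera(n)[:,:,::-1];cv2.imwrite(f'pics/{n}4.png',im)
    crop(im,c,150,4,f'pics/{n}4c.png')
E
```

```text
t 5.8 pos [ 439.3 -111.    92.2] th -175.07 tilt 0.03 w 0.356 F [-1.1 -0.9 -0.3] q6 -1.96
before twist: shift [-103.9  344.9   12.2] twist -0.27 rows@35: [3.  9.9 0.3]
after twist: shift [-105.5  344.4   12.2]
```

View pics/scene4c.png

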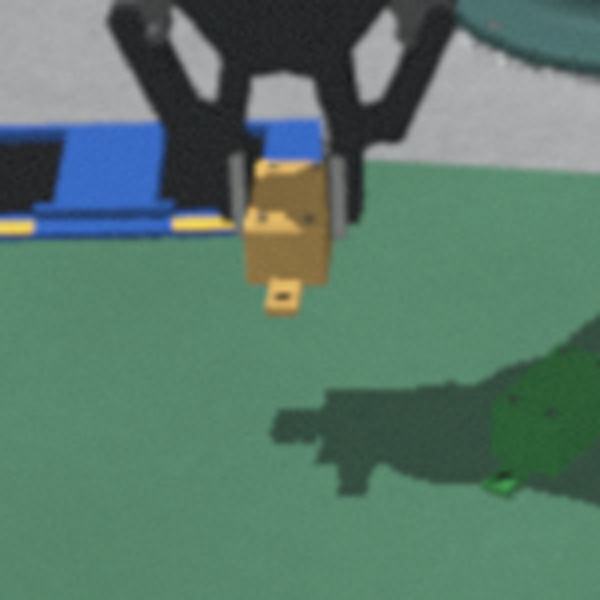

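The housing is held level and straight in the jaws (crop (287,215), ear at (283,297)). I carry it over the pocket.

drive_tool(
  steps=[
    [[-10.4,34.5,0],-0.3],
    [[-10.4,34.5,0],0],
    [[-10.4,34.5,0],0],
    [[-10.4,34.5,0],0],
    [[-10.4,34.5,0],0],
    [[-10.4,34.5,0],0],
    [[-10.4,34.5,0],0],
    [[-10.4,34.5,0],0],
  ],
)

```text
time: 6.52
tool_pos: [0.4966, 0.1733, 0.0923]
tcp_rot: [0.145, -3.138, 0.0]
wrist_force: [0.8, 0.0, -0.8]
width: 0.364
```

drive_tool(
  steps=[
    [[-10.4,34.5,0],0],
    [[-10.4,34.5,0],0],
    [[0,0,10],0],
    [[0,0,10],0],
    [[0,0,10],0],
    [[0,0,10],0],
    [[0,0,0],0],
    [[0,0,0],0],
  ],
)

```text
time: 7.18
tool_pos: [0.5095, 0.2403, 0.0507]
tcp_rot: [0.145, -3.135, 0.002]
wrist_force: [-0.7, -0.2, -1.7]
width: 0.36
```

drive_tool(
  steps=[
    [[0,0,0],0],
    [[0,0,0],0],
  ],
)

```text
time: 7.35
tool_pos: [0.5114, 0.2416, 0.0529]
tcp_rot: [-0.146, 3.137, 0.001]
wrist_force: [-0.4, 0.8, -0.3]
width: 0.364
```

```bash
python3 go.py 513.2 241.5 14 185.2
python3 - <<'E'
from h import *
for n,c in(("scene",(490,270)),):
    im=bot.read_camera(n)[:,:,::-1];cv2.imwrite(f'pics/{n}5.png',im)
    crop(im,c,150,4,f'pics/{n}5c.png')
E
```

```text
t 7.35 pos [511.4 241.6  52.9] th -174.67 tilt 0.06 w 0.364 F [-0.4  0.8 -0.3] q6 -1.27
before twist: shift [-1.7 -0.3 38.9] twist 0.13 rows@35: [0.  0.  1.1]
after twist: shift [-1.7 -0.3 38.9]
```

View pics/scene5c.png

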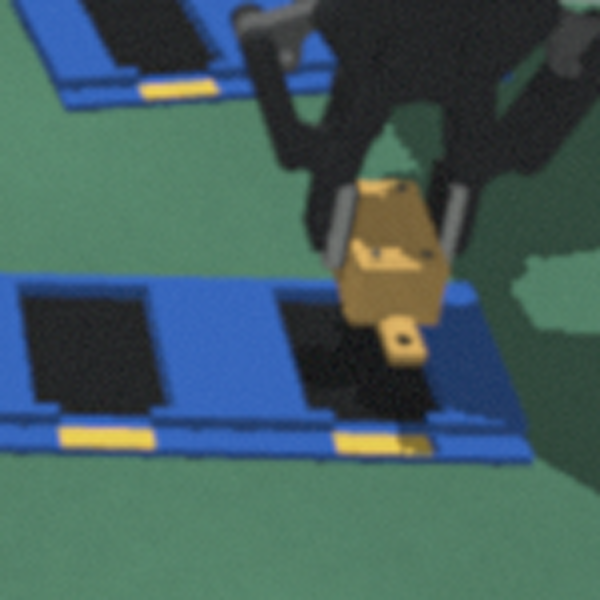

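Run:
```python
from h import *
print((plane("scene",(515.6,279.6),.0485)*1000).round(1))
```

```text
[555.7 247.4  48.5]
```

The ear hole's measured position agrees with the expected one to about 3 mm, which is within the scene camera's bias. I lower it.

drive_tool(
  steps=[
    [[-1.7,0,8],0.1],
    [[0,0,8],0],
    [[0,0,8],0],
    [[0,0,6],0],
    [[0,0,3],0],
    [[0,0,2],0],
    [[0,0,0],0],
    [[0,0,0],0],
  ],
)

```text
time: 8.07
tool_pos: [0.5125, 0.2423, 0.0172]
tcp_rot: [0.145, -3.138, 0.0]
wrist_force: [0.3, 0.5, -0.3]
width: 0.363
```

drive_tool(
  steps=[
    [[0,0,0],0],
    [[0,0,0],0],
  ],
)

```text
time: 8.23
tool_pos: [0.513, 0.2425, 0.0178]
tcp_rot: [-0.145, 3.137, 0.0]
wrist_force: [-0.0, -0.3, -1.0]
width: 0.359
```

```bash
python3 go.py 513.2 241.5 12.5 185.2
python3 - <<'E'
from h import *
for n,c in(("scene",(490,270)),):
    im=bot.read_camera(n)[:,:,::-1];cv2.imwrite(f'pics/{n}6.png',im)
    crop(im,c,120,5,f'pics/{n}6c.png')
E
```

```text
t 8.23 pos [513.  242.5  17.8] th -174.7 tilt 0.05 w 0.359 F [-0.  -0.3 -1. ] q6 -1.27
before twist: shift [-0.1 -1.   5.3] twist 0.1 rows@35: [0.  0.  0.2]
after twist: shift [-0.1 -1.   5.3]
```

View pics/scene6c.png

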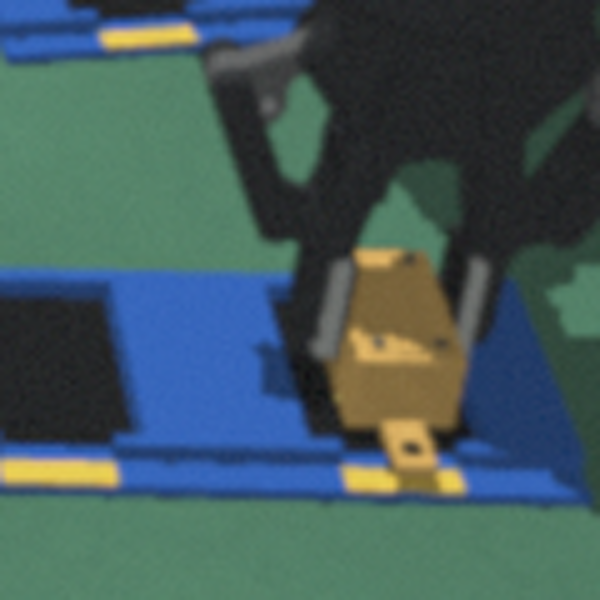

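The ear (crop (412,455)) is centred over the yellow mark (345–465). The last few mm go gently.

drive_tool(
  steps=[
    [[0,-0.5,1.5],0],
    [[0,0,1],0],
    [[0,0,1],0],
    [[0,0,0.5],0],
    [[0,0,0],0],
    [[0,0,0],0],
    [[0,0,0],0],
  ],
)

```text
time: 8.87
tool_pos: [0.5126, 0.2418, 0.0133]
tcp_rot: [0.145, -3.138, 0.0]
wrist_force: [0.3, -0.7, -0.1]
width: 0.363
```

drive_tool(
  steps=[
    [[0,0,0.5],0],
    [[0,0,0.5],0],
    [[0,0,0],0],
    [[0,0,0],0],
  ],
)

```text
time: 9.2
tool_pos: [0.5127, 0.2418, 0.0126]
tcp_rot: [-0.145, 3.138, 0.0]
wrist_force: [-1.4, -0.8, 1.5]
width: 0.359
```

```bash
python3 go.py 513.2 241.5 12.5 185.2
```

```text
t 9.2 pos [512.7 241.8  12.6] th -174.7 tilt 0.01 w 0.359 F [-1.4 -0.8  1.5] q6 -1.27
before twist: shift [-0.5 -0.4  0.1] twist 0.1 rows@35: [0. 0. 0.]
after twist: shift [-0.5 -0.4  0.1]
```

drive_tool(
  steps=[
    [[0,0,0.5],0],
    [[0,0,0],0],
    [[0,0,0],0],
    [[0,0,0],0],
  ],
)

```text
time: 9.53
tool_pos: [0.5127, 0.2418, 0.0125]
tcp_rot: [-0.145, 3.138, 0.0]
wrist_force: [-2.1, -1.5, 6.2]
width: 0.364
```

drive_tool(
  steps=[
    [[0,0,0.5],0],
    [[0,0,0],0],
    [[0,0,0],0],
    [[0,0,0],0],
  ],
)

```text
time: 9.87
tool_pos: [0.5127, 0.2418, 0.0125]
tcp_rot: [0.145, -3.138, 0.0]
wrist_force: [-3.4, -1.2, 10.0]
width: 0.361
```

```bash
python3 go.py 513.2 241.5 12.5 185.2;  python3 - <<'E'
from h import *
for n,c in(("scene",(490,270)),):
    im=bot.read_camera(n)[:,:,::-1];cv2.imwrite(f'pics/{n}7.png',im)
    crop(im,c,120,5,f'pics/{n}7c.png')
E
```

```text
t 9.87 pos [512.7 241.8  12.5] th -174.7 tilt 0.0 w 0.361 F [-3.4 -1.2 10. ] q6 -1.27
before twist: shift [-0.4 -0.4  0. ] twist 0.1 rows@35: [0. 0. 0.]
after twist: shift [-0.4 -0.4  0. ]
```

View pics/scene7c.png

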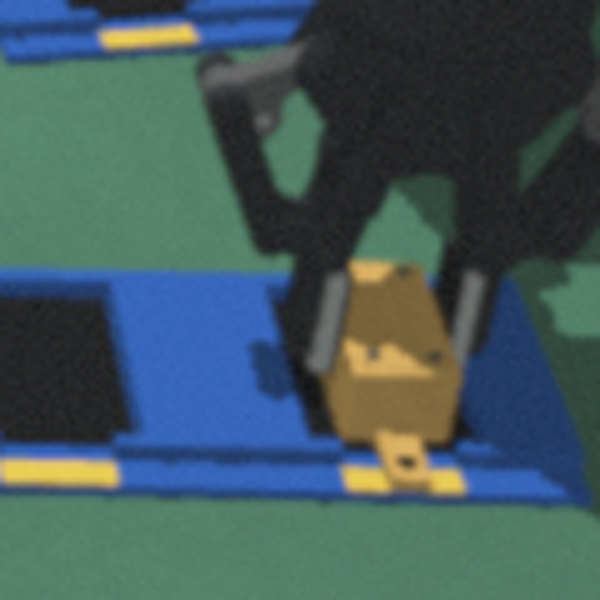

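It touched at z = 12.5 (8.5 + 4 mm floor) with about 8–10 N. I relax the press and open.

drive_tool(
  steps=[
    [[0,0,-0.7],0],
    [[0,0,0],0],
    [[0,0,0],0],
    [[0,0,0],0],
    [[0,0,0],0],
  ],
  jaw=0.42,
)

```text
time: 10.33
tool_pos: [0.5125, 0.2417, 0.0117]
tcp_rot: [0.145, -3.138, 0.0]
wrist_force: [-0.3, 0.7, 0.8]
width: 0.424
```

drive_tool(
  steps=[
    [[0,0,0],0],
    [[0,0,0],0],
    [[0,0,0],0],
    [[0,0,-5],0],
    [[0,0,-15],0],
    [[0,0,-20],0],
    [[0,0,-30],0],
    [[0,0,-20],0],
  ],
  jaw=0.65,
)

```text
time: 11.0
tool_pos: [0.5132, 0.242, 0.1043]
tcp_rot: [-0.145, 3.137, 0.001]
wrist_force: [1.2, 0.5, 1.0]
width: 0.653
```

```bash
python3 go.py 564.6 -344.2 100 21;  python3 - <<'E'
from h import *
for n,c in(("scene",(490,270)),):
    im=bot.read_camera(n)[:,:,::-1];cv2.imwrite(f'pics/{n}8.png',im)
    crop(im,c,120,5,f'pics/{n}8c.png')
E
```

```text
t 11.0 pos [513.2 242.  104.3] th -174.7 tilt 0.09 w 0.653 F [1.2 0.5 1. ] q6 -1.27
before twist: shift [   3.  -588.5    4. ] twist 164.3 rows@35: [ 0.1 16.8  0.1]
after twist: shift [-162.1  565.7    4.3]
```

View pics/scene8c.png

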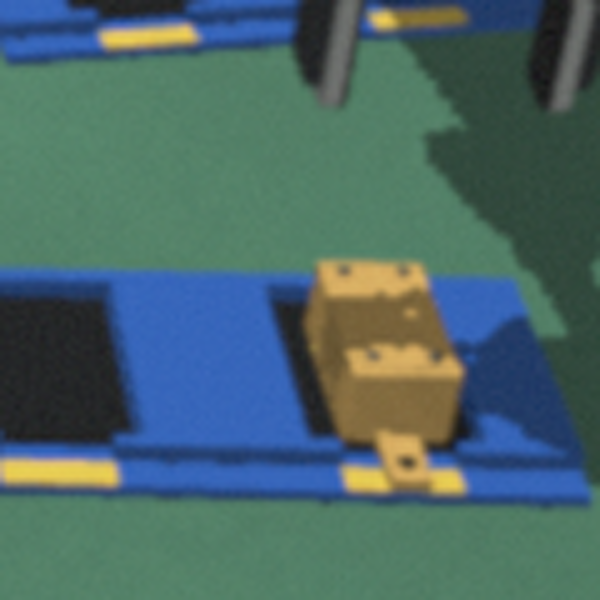

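Housing B sits flat in its pocket with its ear in the slot (crop (405,460)). Next is brass A.

drive_tool(
  steps=[
    [[0.2,-39,0],0],
    [[0.2,-39,0],0],
    [[0.2,-39,0],0],
    [[0.2,-39,0],0],
    [[0.2,-39,0],0],
    [[0.2,-39,0],0],
    [[0.2,-39,0],0],
    [[0.2,-39,0],0],
  ],
  jaw=1,
)

```text
time: 11.72
tool_pos: [0.5397, -0.0709, 0.1024]
tcp_rot: [-0.145, 3.137, -0.0]
wrist_force: [0.7, 0.6, -0.5]
width: 1.002
```

drive_tool(
  steps=[
    [[0.2,-39,0],0],
    [[0.2,-39,0],0],
    [[0.2,-39,0],0],
    [[0.2,-39,0],0],
    [[0.2,-39,0],0],
    [[0.2,-39,0],0],
    [[0.2,-39,0],0],
    [[0,0,0],7.15],
  ],
)

```text
time: 12.38
tool_pos: [0.5643, -0.3485, 0.1028]
tcp_rot: [0.057, 3.138, -0.008]
wrist_force: [1.0, 0.7, 0.5]
width: 1.002
```

drive_tool(
  steps=[
    [[0,0,0],7.15],
    [[0,0,0],7.15],
    [[0,0,0],7.15],
    [[0,0,0],7.15],
    [[0,0,0],7.15],
    [[0,0,0],7.15],
    [[0,0,0],7.15],
    [[0,0,0],7.15],
  ],
)

```text
time: 13.05
tool_pos: [0.5636, -0.341, 0.1021]
tcp_rot: [-1.557, -2.729, -0.0]
wrist_force: [0.5, 0.1, 0.2]
width: 0.995
```

drive_tool(
  steps=[
    [[0,0,0],7.15],
    [[0,0,0],7.15],
    [[0,0,0],7.15],
    [[0,0,0],7.15],
    [[0,0,0],7.15],
    [[0,0,0],7.15],
    [[0,0,0],7.15],
    [[0,0,0],7.15],
  ],
)

```text
time: 13.72
tool_pos: [0.5636, -0.341, 0.102]
tcp_rot: [-2.673, -1.651, 0.0]
wrist_force: [0.2, 0.1, -0.0]
width: 0.998
```

drive_tool(
  steps=[
    [[0,0,0],7.15],
    [[0,0,0],7.15],
    [[0,0,0],7.15],
    [[0,0,0],7.15],
    [[0,0,0],7.15],
    [[0,0,0],5],
    [[0,0,0],0],
    [[0,0,0],0],
  ],
)

```text
time: 14.38
tool_pos: [0.5636, -0.341, 0.102]
tcp_rot: [-3.078, -0.63, 0.0]
wrist_force: [-1.0, 0.8, -0.3]
width: 0.999
```

```bash
python3 go.py 564.6 -344.2 8.5 21
```

```text
t 14.38 pos [ 563.6 -341.   102. ] th 23.15 tilt 0.0 w 0.999 F [-1.   0.8 -0.3] q6 0.58
before twist: shift [-0.3  3.3 93.5] twist 2.15 rows@35: [0.  0.1 2.7]
after twist: shift [-0.2  3.4 93.5]
```

drive_tool(
  steps=[
    [[-0.2,3.4,8],2.2],
    [[0,0,20],0],
    [[0,0,20],0],
    [[0,0,20],0],
    [[0,0,15],0],
    [[0,0,10],0],
    [[0,0,0],0],
    [[0,0,0],0],
  ],
)

```text
time: 15.05
tool_pos: [0.5645, -0.344, 0.0086]
tcp_rot: [-3.089, -0.568, 0.001]
wrist_force: [-0.4, -0.0, 0.4]
width: 1.002
```

drive_tool(
  steps=[
    [[0,0,0],0],
    [[0,0,0],0],
    [[0,0,0],0],
  ],
)

```text
time: 15.3
tool_pos: [0.5658, -0.3449, 0.0105]
tcp_rot: [3.088, 0.567, 0.003]
wrist_force: [0.2, 1.3, -0.2]
width: 0.999
```

```bash
python3 go.py 564.6 -344.2 8.5 21
python3 - <<'E'
from h import *
for n,c in(("scene",(130,250)),):
    im=bot.read_camera(n)[:,:,::-1];cv2.imwrite(f'pics/{n}9.png',im)
    crop(im,c,150,4,f'pics/{n}9c.png')
E
```

```text
t 15.3 pos [ 565.8 -344.9   10.5] th 20.81 tilt 0.15 w 0.999 F [ 0.2  1.3 -0.2] q6 0.62
before twist: shift [-0.9 -1.1  2. ] twist -0.19 rows@35: [0.  0.  0.1]
after twist: shift [-0.9 -1.1  2. ]
```

View pics/scene9c.png

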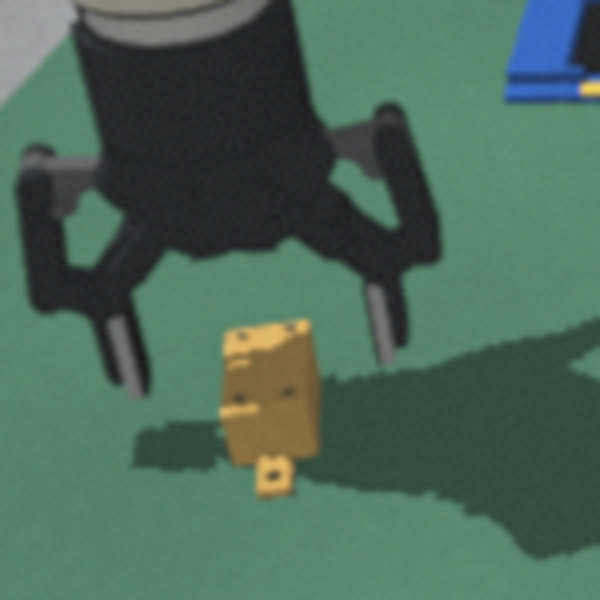

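The jaws straddle A evenly (block at crop (270,390), tips at (135,390) and (388,360)). I trim and close.

drive_tool(
  steps=[
    [[-0.9,-1,1.5],0],
    [[0,0,0],0],
    [[0,0,0],0],
    [[0,0,0],0],
  ],
)

```text
time: 15.68
tool_pos: [0.5635, -0.3435, 0.0075]
tcp_rot: [-3.09, -0.567, 0.0]
wrist_force: [0.7, 0.4, -0.1]
width: 1.001
```

drive_tool(
  steps=[
    [[0,0,0],0],
    [[0,0,0],0],
    [[0,0,0],0],
    [[0,0,0],0],
    [[0,0,0],0],
    [[0,0,0],0],
    [[0,0,0],0],
    [[0,0,0],0],
  ],
  jaw=0.2,
)

```text
time: 16.35
tool_pos: [0.5639, -0.3438, 0.0078]
tcp_rot: [3.089, 0.567, 0.001]
wrist_force: [1.5, -0.6, 1.9]
width: 0.358
```

```bash
python3 go.py 564.6 -344.2 8.5 21
```

```text
t 16.35 pos [ 563.9 -343.8    7.8] th 20.8 tilt 0.04 w 0.358 F [ 1.5 -0.6  1.9] q6 0.62
before twist: shift [ 0.5  0.6 -0.7] twist -0.2 rows@35: [0. 0. 0.]
after twist: shift [ 0.5  0.6 -0.7]
```

drive_tool(
  steps=[
    [[0,0,-8],0],
    [[0,0,-16],0],
    [[0,0,-20],7],
    [[0,0,-20],7],
    [[0,0,-20],1.6],
    [[0,0,0],0],
    [[0,0,0],0],
    [[0,0,0],0],
  ],
)

```text
time: 17.02
tool_pos: [0.5628, -0.3431, 0.0904]
tcp_rot: [-3.137, -0.144, 0.002]
wrist_force: [-0.9, 0.7, -0.7]
width: 0.362
```

```bash
python3 go.py 522 142 92 5.2
python3 - <<'E'
from h import *
for n,c in(("scene",(130,250)),):
    im=bot.read_camera(n)[:,:,::-1];cv2.imwrite(f'pics/{n}10.png',im)
    crop(im,c,150,4,f'pics/{n}10c.png')
E
```

```text
t 17.02 pos [ 562.8 -343.1   90.4] th 5.26 tilt 0.1 w 0.362 F [-0.9  0.7 -0.7] q6 0.89
before twist: shift [   3.8 -486.8   -1.1] twist 0.06 rows@35: [ 0.1 13.9  0. ]
after twist: shift [   3.3 -486.8   -1.6]
```

View pics/scene10c.png

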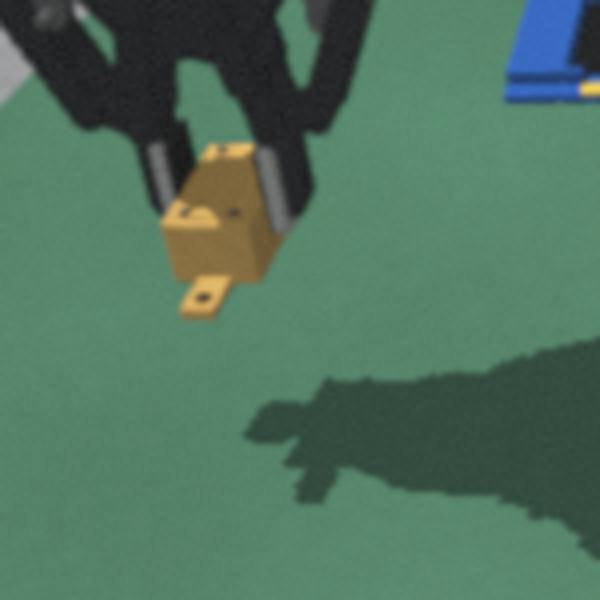

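A is held straight and level (crop (225,215)). I carry it to the second pocket.

drive_tool(
  steps=[
    [[0.2,-37.5,0],0],
    [[0.2,-37.5,0],0],
    [[0.2,-37.5,0],0],
    [[0.2,-37.5,0],0],
    [[0.2,-37.5,0],0],
    [[0.2,-37.5,0],0],
    [[0.2,-37.5,0],0],
    [[0.2,-37.5,0],0],
  ],
)

```text
time: 17.73
tool_pos: [0.536, -0.0429, 0.0895]
tcp_rot: [-3.138, -0.143, 0.005]
wrist_force: [0.7, 0.1, -0.4]
width: 0.362
```

drive_tool(
  steps=[
    [[0.2,-37.5,0],0],
    [[0.2,-37.5,0],0],
    [[0.2,-37.5,0],0],
    [[0.2,-37.5,0],0],
    [[0.2,-37.5,0],0],
    [[0,0,10],0],
    [[0,0,10],0],
    [[0,0,10],0],
  ],
)

```text
time: 18.4
tool_pos: [0.5207, 0.1418, 0.0593]
tcp_rot: [3.137, 0.145, -0.004]
wrist_force: [0.2, -0.1, -1.7]
width: 0.357
```

drive_tool(
  steps=[
    [[0,0,10],0],
    [[0,0,0],0],
    [[0,0,0],0],
    [[0,0,0],0],
    [[0,0,0],0],
    [[0,0,0],0],
  ],
)

```text
time: 18.9
tool_pos: [0.5228, 0.1418, 0.0522]
tcp_rot: [-3.138, -0.141, -0.002]
wrist_force: [-0.4, 0.6, -0.7]
width: 0.357
```

```bash
python3 go.py 522 142 11.8 5.2
python3 - <<'E'
from h import *
for n,c in(("scene",(460,265)),):
    im=bot.read_camera(n)[:,:,::-1];cv2.imwrite(f'pics/{n}11.png',im)
    crop(im,c,150,4,f'pics/{n}11c.png')
E
```

```text
t 18.9 pos [522.8 141.8  52.2] th 5.15 tilt 0.09 w 0.357 F [-0.4  0.6 -0.7] q6 1.7
before twist: shift [-0.8 -0.3 40.4] twist -0.05 rows@35: [0.  0.  1.2]
after twist: shift [-0.8 -0.3 40.4]
```

View pics/scene11c.png

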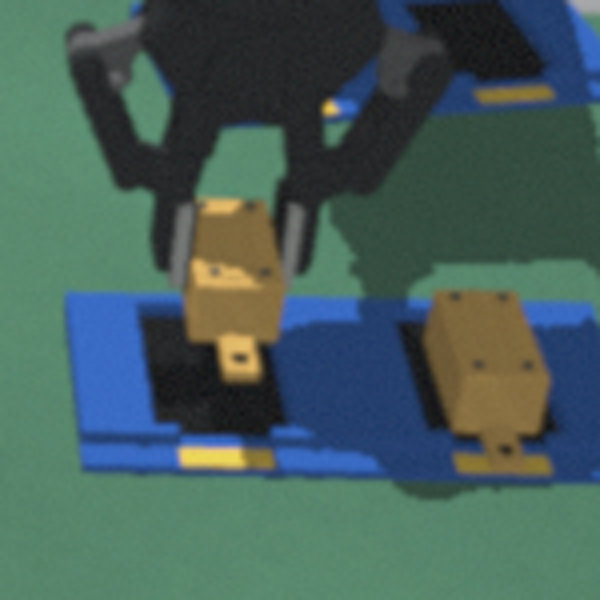

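A is over its pocket with the ear above the mark (crop (240,355), mark 180–275). Housing B is in place. I lower A.

drive_tool(
  steps=[
    [[-0.5,0,8],0],
    [[0,0,8],0],
    [[0,0,8],0],
    [[0,0,6],0],
    [[0,0,3],0],
    [[0,0,2],0],
    [[0,0,0],0],
    [[0,0,0],0],
  ],
)

```text
time: 19.62
tool_pos: [0.5215, 0.1422, 0.0164]
tcp_rot: [3.138, 0.143, -0.0]
wrist_force: [-0.5, 0.5, -1.1]
width: 0.361
```

drive_tool(
  steps=[
    [[0,0,1],0],
    [[0,0,0.5],0],
    [[0,0,0],0],
    [[0,0,0],0],
    [[0,0,0],0],
    [[0,0,0],0],
  ],
)

```text
time: 20.12
tool_pos: [0.5216, 0.1421, 0.0151]
tcp_rot: [-3.138, -0.143, -0.0]
wrist_force: [0.8, -0.0, -1.2]
width: 0.364
```

```bash
python3 go.py 522 142 11.8 5.2
```

```text
t 20.12 pos [521.6 142.1  15.1] th 5.2 tilt 0.02 w 0.364 F [ 0.8 -0.  -1.2] q6 1.7
before twist: shift [0.4 0.2 3.3] twist 0.0 rows@35: [0.  0.  0.1]
after twist: shift [0.4 0.2 3.3]
```

drive_tool(
  steps=[
    [[0,0,0.7],0],
    [[0,0,0.7],0],
    [[0,0,0.7],0],
    [[0,0,0.5],0],
    [[0,0,0],0],
    [[0,0,0],0],
    [[0,0,0],0],
  ],
)

```text
time: 20.7
tool_pos: [0.5215, 0.1421, 0.0124]
tcp_rot: [3.138, 0.143, -0.0]
wrist_force: [0.5, 0.5, -1.5]
width: 0.359
```

drive_tool(
  steps=[
    [[0,0,0.5],0],
    [[0,0,0.3],0],
    [[0,0,0],0],
    [[0,0,0],0],
    [[0,0,0],0],
  ],
)

```text
time: 21.12
tool_pos: [0.5216, 0.1421, 0.0117]
tcp_rot: [-3.138, -0.143, -0.0]
wrist_force: [-0.9, 0.4, 1.3]
width: 0.362
```

```bash
python3 go.py 522 142 11.8 5.2
```

```text
t 21.12 pos [521.6 142.1  11.7] th 5.2 tilt 0.01 w 0.362 F [-0.9  0.4  1.3] q6 1.7
before twist: shift [ 0.4  0.1 -0.1] twist 0.0 rows@35: [0. 0. 0.]
after twist: shift [ 0.4  0.1 -0.1]
```

drive_tool(
  steps=[
    [[0,0,0.5],0],
    [[0,0,0],0],
    [[0,0,0],0],
    [[0,0,0],0],
  ],
)

```text
time: 21.45
tool_pos: [0.5216, 0.1421, 0.0117]
tcp_rot: [-3.138, -0.143, -0.0]
wrist_force: [-2.9, -1.0, 5.6]
width: 0.356
```

```bash
python3 go.py 522 142 11.8 5.2
python3 - <<'E'
from h import *
for n,c in(("scene",(460,265)),):
    im=bot.read_camera(n)[:,:,::-1];cv2.imwrite(f'pics/{n}12.png',im)
    crop(im,c,120,5,f'pics/{n}12c.png')
E
```

```text
t 21.45 pos [521.6 142.1  11.7] th 5.2 tilt 0.01 w 0.356 F [-2.9 -1.   5.6] q6 1.7
before twist: shift [ 0.4  0.2 -0.1] twist 0.0 rows@35: [0. 0. 0.]
after twist: shift [ 0.4  0.2 -0.1]
```

View pics/scene12c.png

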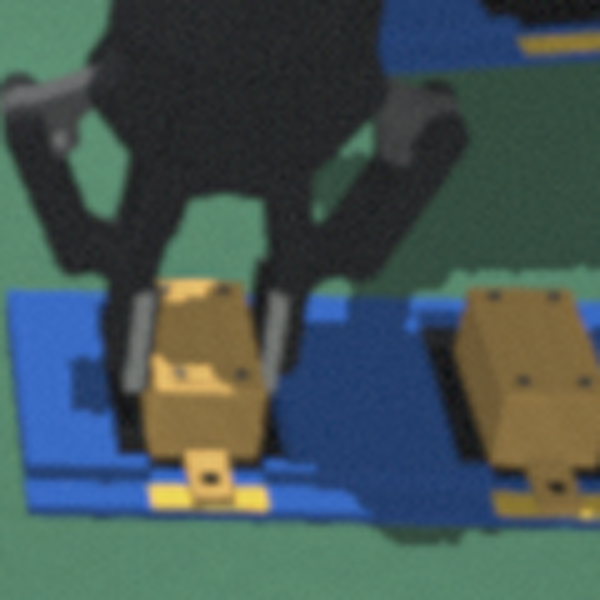

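It touched the floor at z = 11.7, as expected, with the ear in the slot. I relax, open and retreat.

drive_tool(
  steps=[
    [[0,0,-0.5],0],
    [[0,0,0],0],
    [[0,0,0],0],
    [[0,0,0],0],
    [[0,0,0],0],
  ],
  jaw=0.42,
)

```text
time: 21.92
tool_pos: [0.5215, 0.1421, 0.0114]
tcp_rot: [3.138, 0.143, -0.0]
wrist_force: [-0.3, -0.5, 0.4]
width: 0.421
```

drive_tool(
  steps=[
    [[0,0,0],0],
    [[0,0,0],0],
    [[0,0,0],0],
    [[0,0,-5],0],
    [[0,0,-15],0],
    [[0,0,-25],0],
    [[0,0,-35],0],
    [[0,0,-35],0],
  ],
  jaw=0.65,
)

```text
time: 22.58
tool_pos: [0.5203, 0.1418, 0.127]
tcp_rot: [3.138, 0.143, -0.004]
wrist_force: [0.9, -0.1, -0.8]
width: 0.648
```

drive_tool(
  steps=[
    [[0,38,0],0],
    [[0,38,0],0],
    [[0,38,0],0],
    [[0,38,0],0],
    [[0,38,0],0],
    [[0,38,0],0],
    [[0,38,0],0],
    [[0,38,0],0],
  ],
)

```text
time: 23.25
tool_pos: [0.5489, -0.1625, 0.1271]
tcp_rot: [3.138, 0.142, 0.001]
wrist_force: [2.2, 0.6, 0.1]
width: 0.648
```

drive_tool(
  steps=[
    [[0,0,0],0],
    [[0,0,0],0],
    [[0,0,0],0],
    [[0,0,0],0],
  ],
)

```text
time: 23.58
tool_pos: [0.5487, -0.1595, 0.1265]
tcp_rot: [-3.138, -0.144, 0.001]
wrist_force: [0.5, -0.0, -0.0]
width: 0.65
```

```bash
python3 go.py 522 142 130 5.2
python3 - <<'E'
from h import *
for n,c in(("scene",(470,285)),("top",(182,222))):
    im=bot.read_camera(n)[:,:,::-1];cv2.imwrite(f'pics/{n}13.png',im)
    crop(im,c,150,4,f'pics/{n}13c.png')
E
```

```text
t 23.58 pos [ 548.7 -159.5  126.5] th 5.25 tilt 0.05 w 0.65 F [ 0.5 -0.  -0. ] q6 1.15
before twist: shift [   1.  -302.7   -3.3] twist 0.05 rows@35: [0.  8.6 0.1]
after twist: shift [   0.7 -302.7   -3.5]
```

View pics/scene13c.png

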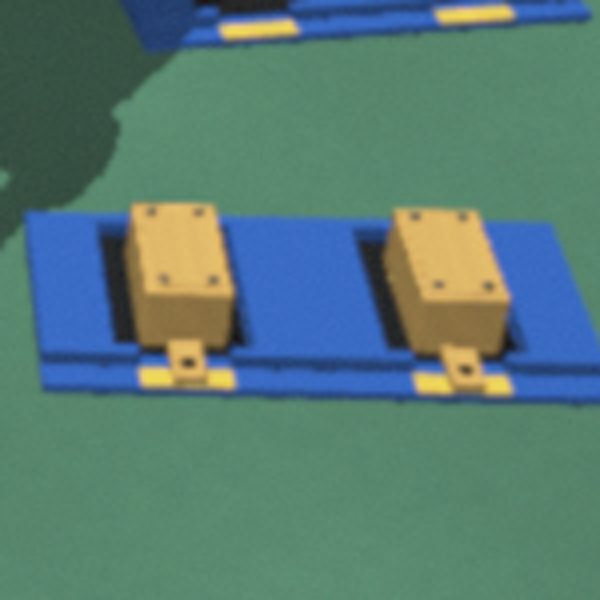

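View pics/top13.png

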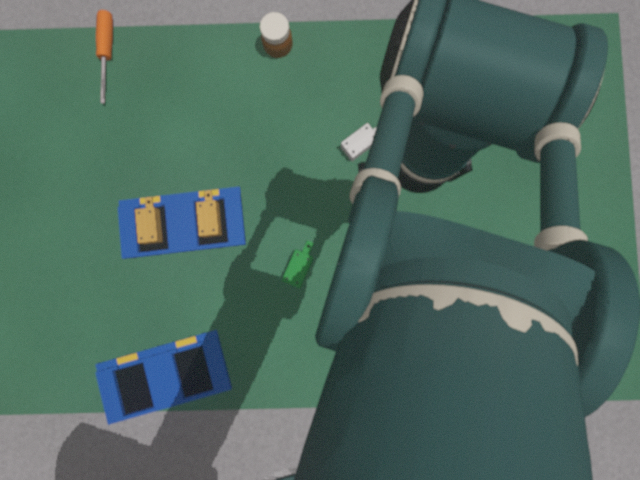

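View pics/top13c.png

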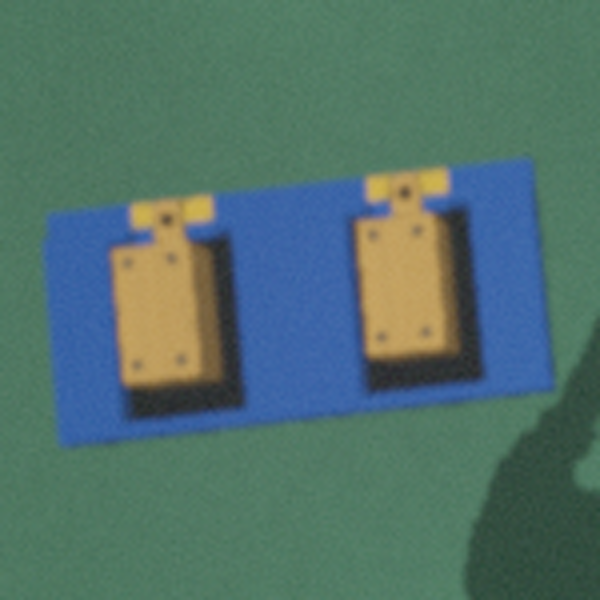

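Both views show the two housings inside their pockets and straight, with the ears across the yellow marks (top px (149,198) and (208,191)). A last numeric check of height and pose follows.

Run:
```python
from m import *
s=cv2.imread('pics/scene13.png');t=cv2.imread('pics/top13.png')
def sp(im,off,g): return spots(im,(0,0),0,0,[((off[0]+u[0]/4)*5,(off[1]+u[1]/4)*5) for u in g])
so=(395,210);to=(107,147)
for k,gs,gt in(('B',[(463,217),(415,217),(489,286),(438,285),(466,369)],[(137,365),(181,359),(128,264),(172,259),(167,219)]),
 ('A',[(199,212),(152,212),(213,280),(165,280),(188,362)],[(381,337),(425,331),(373,235),(417,231),(405,193)])):
    a=sp(s,so,gs)
    # y+ side: scene right, top left
    b=sp(t,to,gt)
    P=np.array([tri(u,v)[0] for u,v in zip(a,b)])*1000
    c=P[:4].mean(0);d=P[2:4].mean(0)-P[:2].mean(0)
    print(k,P[:,2].round(1),'c',c.round(1),'yaw',np.degrees(np.arctan2(d[1],d[0])).round(1))
    th=np.radians(5.2);o=np.array([570.5,196.5]);v=c[:2]-o
    print(' tray frame',np.round([v@[np.cos(th),np.sin(th)],v@[-np.sin(th),np.cos(th)]],1))
# silver
for n,a0 in(("scene",(260,320,70)),):
    x,y,w=a0
    print('silver diff',np.abs(cv2.imread('pics/scene0.png')[y-25:y+25,x-35:x+35].astype(int)-s[y-25:y+25,x-35:x+35]).mean().round(2))
```

```text
B [28.8 29.1 29.  29.4  6.3] c [513.6 242.9  29.1] yaw 5.6
 tray frame [-52.4  51.3]
A [29.2 28.8 28.9 29.   6.4] c [522.4 143.   29. ] yaw 5.0
 tray frame [-52.8 -49. ]
silver diff 10.3
```

View pics/scene13.png

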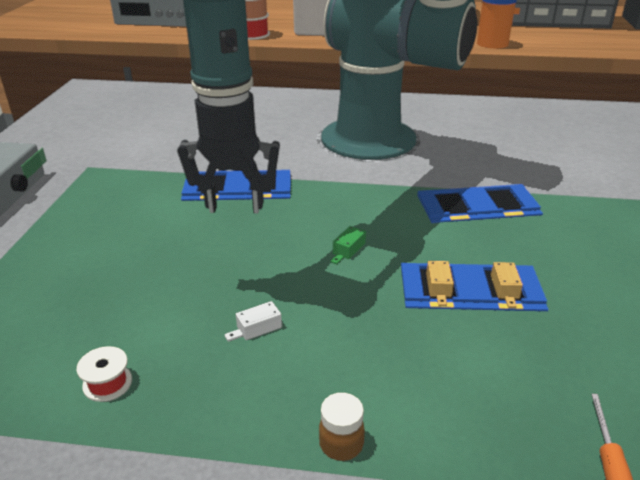

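The silver housing is still at (260,320) and the green one at (348,242), both where they started; the pixel difference comes from the arm's shadow. The gripper is clear of everything.

Run:
```python
from workcell import bot
print(bot.finish_job())
```

```text
the job is handed in; nothing more can be done
None
```

Both brass housings are in the blue tray farthest from the base, one in each pocket. Each was lowered until it touched the pocket floor, with a light press of up to about 10 N, then released. I handed the job in at about 24 s.

My last checks, from both views:

| Check | Left pocket (y = +50) | Right pocket (y = -50) |
|---|---|---|
| Position in tray frame, x, y (mm) | -52.4, +51.3 | -52.8, -49.0 |
| Yaw (tray is at 5.2°) | 5.6° | 5.0° |
| Lid height (mm; 30 expected) | 29.1 | 29.0 |

- **Fit:** the four lid screws on each housing agree in height to within 0.6 mm, so both lie flat. Both ears are in their slots across the yellow marks.
- **Left alone:** by eye, the silver housing and the green look-alike have not moved. A pixel comparison around the silver housing did show a difference (mean 10), which I put down to the arm's shadow.
- **Small disagreements:** the two cameras differ by 1–3 mm. Lid heights read about 1 mm low, much as they did on the bench (25.4 against 26). The ear holes read about 2 mm low (about 6.3 against 8).

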